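Change over the coral sample jar on the culture shaker

TASK

The yellow-band jar on the shaker is finished: press its snap cap fully down while it still stands there, then move the jar to the free compartment of the white tray, the one with the green pad. Next stand the sealed blue-band jar in the middle of the shaker's black disc and only then pull its cap fully up to the vented position, leaving the jar standing there. Keep the jars upright, set them down without dropping them, and leave the red-band jar and everything else on the bench alone.

Things in the scene. Friction and masses are not known exactly. Their poses are not given: they have to be found in the camera images.
- jar_a: clear glass sample jar, 50 mm diameter, 58 mm tall glass body, origin at the centre of its underside, z up; 14 mm yellow band round it at 30 to 44 mm height, dot of the same colour on the cap; coral chips inside. With its cap: 84 mm tall sealed, 96 mm vented. About 0.45 kg. Starts vented (cap up) on the shaker's disc.
- jar_b: clear glass sample jar, 50 mm diameter, 58 mm tall glass body, origin at the centre of its underside, z up; 14 mm blue band round it at 30 to 44 mm height, dot of the same colour on the cap; coral chips inside. With its cap: 84 mm tall sealed, 96 mm vented. About 0.45 kg. Starts sealed on the bench between the shaker and the tray.
- jar_c: clear glass sample jar, 50 mm diameter, 58 mm tall glass body, origin at the centre of its underside, z up; 14 mm red band round it at 30 to 44 mm height, dot of the same colour on the cap; coral chips inside. With its cap: 84 mm tall sealed, 96 mm vented. About 0.45 kg. Stays sealed where it is in the tray; bystander.
- cap_a (a joint): two-position snap cap (white, 42 mm diameter, 22 mm tall) of the yellow-band jar, sliding along the jar's axis: 0 = sealed (fully down, skirt 62 mm above the jar's underside), 0.012 = vented (fully up, orange neck showing below). A snug 2 N fit holds it wherever it is left; it does not come off. The jar's weight holds the jar down if the cap is pulled slowly.
- cap_b (a joint): two-position snap cap (white, 42 mm diameter, 22 mm tall) of the blue-band jar, sliding along the jar's axis: 0 = sealed (fully down, skirt 62 mm above the jar's underside), 0.012 = vented (fully up, orange neck showing below). A snug 2 N fit holds it wherever it is left; it does not come off. The jar's weight holds the jar down if the cap is pulled slowly.
- cap_c (a joint): two-position snap cap (white, 42 mm diameter, 22 mm tall) of the red-band jar, sliding along the jar's axis: 0 = sealed (fully down, skirt 62 mm above the jar's underside), 0.012 = vented (fully up, orange neck showing below). A snug 2 N fit holds it wherever it is left; it does not come off. The jar's weight holds the jar down if the cap is pulled slowly.
- cap_a_top (a point): centre of the flat top of the yellow-band jar's cap, marked by a 22 mm dot of the band's colour (the cap is 22 mm tall, 42 mm diameter)
- cap_b_top (a point): centre of the flat top of the blue-band jar's cap, marked by a 22 mm dot of the band's colour (the cap is 22 mm tall, 42 mm diameter)
- shaker: fixed orbital shaker (switched off), a grey box 140 x 160 x 45 mm (x, y, z) with small controls on its front (-x) side; origin under its centre. Left or right of the robot, swapping places with the tray.
- shaker_disc (a point): centre of the top of the flat black rubber disc, 80 mm diameter, on the shaker, 45 mm above the bench
- tray: fixed white tray 112 x 212 x 22 mm (x, y, z), walls and floor 5 mm, with one divider making two compartments of about 100 x 98 mm side by side along y; origin under its centre. The red-band jar stands in one compartment, the green pad lies in the other.
- pad: fixed green pad, 76 mm diameter, 4 mm thick, on the floor of the free compartment; origin at the centre of its underside, 5 mm above the bench; its top is 9 mm above the bench
- dish: covered petri dish, 68 mm diameter, 15 mm tall with a coral chip on top; bystander, origin under its centre
- spare_cap: spare white cap, 42 mm diameter, 22 mm tall, lying on the bench; bystander, origin under its centre
- amber: amber glass bottle with black cap, 72 mm diameter, 170 mm tall; bystander, origin under its centre
- beaker: open glass beaker, 72 mm diameter, 85 mm tall; bystander, origin under its centre
- wash: white wash bottle with red spout, 62 mm diameter, 200 mm tall; bystander, origin under its centre
- brush: flat brush with a wooden handle lying beside the work area; bystander, origin under its centre

How it is judged:
By the outcome, as a careful person would: the job done as asked, in the order asked, and still so for the second after the job is handed in, with the robot touching nothing.
It also fails if it takes over 72 s, if anything falls off the work surface, if the arm or the gripper's body presses on something with over 40 N, if the wrist force passes 120 N, or if a joint passes its speed limit or range.

ROBOT

A 6-joint arm with a two-finger parallel gripper is mounted at the origin on the work surface. World frame = base frame: x ahead of the robot, y to its left, z up, the work surface at z = 0. Lengths are in m, angles in rad, forces in N, time in s.
With the tool pointing down it reaches from about 0.25 to 0.8 m from the base axis. Payload 3.9 kg.
Tool frame: the origin (TCP) lies midway between the tips of the shut fingers; the grasp point (between the pads) lies 19 mm behind it; z points along the fingers, y is the line along which they close (so a half turn about z gives the same grasp; the last joint's range is limited). The gripper opens to 85 mm and grips with 20 to 120 N. Pads are 22 mm wide; open, the fingers measure 114 mm over their backs; the gripper's body (76 mm by 85 mm) begins 54 mm behind the grasp point. The pads swing forward as they close: fully open they stand 13 mm farther back than shut.
Start: joints at [1.176, 0.26, -0.138, 1.173, 0, 1.571], TCP at [0.202, 0.485, 0.231] pointing down, gripper open.
Joint ranges: [-2.78, 2.78], [-0.83, 1.72], [-1.28, 1.37], [-1.9, 2.12], [-1.57, 1.48], [-3.14, 3.14]. Speed limits (rad/s): [2.57, 2.57, 3.14, 3.14, 3.14, 3.14].

INTERFACE

Orientations are given as a unit quaternion [x, y, z, w].
In Python, from bench import manip, read_camera, camera_params gives the robot as it stands.
- The arm moves only by the tool drive_tool, never from a script. Its argument "series" is a list of rows, each a list of 7 numbers: the shift along the tool's x, y, z in units of 0.3 m (1.0 is 0.3 m), then the turn, a rotation vector about the tool's x, y, z in units of pi rad (1.0 is pi rad), then the opening, from 0 (shut) to 1 (fully open). A call has 1 to 12 rows; each row is the pose to reach, as a shift and turn from the pose commanded when the call began, along the tool's axes at that moment, turning the shorter way round; what a row does not reach only later rows make up. A row lasts 1/10 s, in which the tool goes at most 50 mm and 8.59 degrees, less where a joint would pass 70% of its speed; a pose out of reach is approached as far as the arm can. A call with a number of a shift or a turn outside -1 to 1 is refused whole. A call with a gripper value outside its range is refused whole. The fingers move at their own pace and stop on an object; "squeeze" is the grip in N (left out, the last holds). Time passes only in rows, so rows that repeat a pose let the fingers close. It gives the time, the measured TCP pose, the force, the opening and the grip force at its end, in the units of the state.
- manip.get_state(): the state, without advancing time (a new reading comes with each control period).
- read_camera(name): name is "scene" or "top" or "wrist"; returns the picture (480x640x3 uint8, red, green, blue); there is no depth.
- camera_params(name): a dict with "K" (3x3 intrinsics, pixels), "R" (3x3) and "t" (3): a world point X has camera coordinates R X + t; the wrist camera has in their place "hand_eye" (4x4, takes a point from camera to tool coordinates, whose origin is the TCP and whose axes are the flange's). Camera axes: x right, y down, z forward; pixel columns grow to the right and rows downward; lengths in m; the calibration is good to about 2 mm. A picture is of the moment at which its call begins: read the wrist's pose just before it. camera_params takes no time and is no camera call.
- manip.hand_in(): hands the job in; it is judged then, once.
The state is a dict: "t": time; "qpos": joint angles; "qvel": joint speeds; "tau": joint torques, N m; "eef_pos": TCP position; "tool_rot": TCP orientation; "contact_force": force on the tool from outside, world axes, zero at the start; "torque": the same for the moment, N m; "gripper_width": finger opening in m; "finger_force": force on a finger pad.
Only numpy, scipy, OpenCV 4.12 (cv2) and the standard library are available. Lean on these libraries where they do the work, as an engineer would, in place of code of your own. Each camera call takes 0.05 s, during which the arm holds its last target. There are 200 camera calls.

## Working session

There is one attempt and no reset: what is moved stays moved. The work goes in short steps, Python scripts to look and compute and a tool call to move; the robot and the scene stay as the last step left them, time stands still between calls to the robot, and variables do not carry over. Pictures are saved under pics/ and viewed, at most 10 in all, crops included, and the job is handed in when it is done.

Besides the shell and the picture viewer there is one more tool, called after ">>>" as name(argument=value, ...) on one line, values as JSON. drive_tool: Moves the arm, as the interface text tells. Shifts and turns lie within -1 to 1; 1 stands for 0.3 m of shift or pi rad of turn. Its arguments: {"type":"object","properties":{"series":{"type":"array"},"squeeze":{"type":"number"}},"required":["series"]}

```bash
mkdir -p pics; ls; python3 - <<'E'
from bench import manip, read_camera, camera_params
import cv2, numpy as np
s=manip.get_state(); print({k:np.round(v,4) for k,v in s.items()})
for n in ("scene","top"):
    im=read_camera(n); cv2.imwrite(f"pics/{n}0.png",im[:,:,::-1])
    p=camera_params(n); print(n,{k:np.round(v,4).tolist() for k,v in p.items()})
print({k:np.round(v,4).tolist() for k,v in camera_params("wrist").items()})
E
```

```text
pics
{'t': np.float64(0.0), 'qpos': array([ 1.176 ,  0.2607, -0.1394,  1.1727,  0.    ,  1.5708]), 'qvel': array([ 0.0009,  0.0006, -0.0008,  0.0003, -0.0011,  0.    ]), 'tau': array([-1.80000e-03, -4.05675e+01,  2.53923e+01,  1.88000e-02,
       -1.00000e-04,  0.00000e+00]), 'eef_pos': array([0.2017, 0.484 , 0.2305]), 'tool_rot': array([ 1.961e-01,  9.806e-01, -1.000e-03, -2.000e-04]), 'contact_force': array([-0.9739, -0.1533, -0.2602]), 'torque': array([0.0013, 0.0049, 0.0065]), 'finger_force': np.float64(0.0), 'gripper_width': np.float64(0.085)}
scene {'K': [[528.8861, 0.0, 315.2621], [0.0, 528.8861, 240.0596], [0.0, 0.0, 1.0]], 'R': [[-0.1619, 0.9868, 0.0095], [0.8378, 0.1425, -0.5271], [-0.5215, -0.0774, -0.8497]], 't': [0.0126, -0.492, 1.5098]}
top {'K': [[501.4369, 0.0, 326.496], [0.0, 501.4369, 242.5981], [0.0, 0.0, 1.0]], 'R': [[0.02, -0.9997, -0.014], [-0.9989, -0.0194, -0.0418], [0.0416, 0.0149, -0.999]], 't': [0.1145, 0.6279, 1.1282]}
{'K': [[391.2372, 0.0, 317.4048], [0.0, 391.2372, 245.0457], [0.0, 0.0, 1.0]], 'hand_eye': [[0.0009, -0.9604, -0.2785, 0.0708], [1.0, 0.0008, 0.0006, -0.0021], [-0.0003, -0.2785, 0.9604, -0.1418], [0.0, 0.0, 0.0, 1.0]]}
```

View pics/scene0.png

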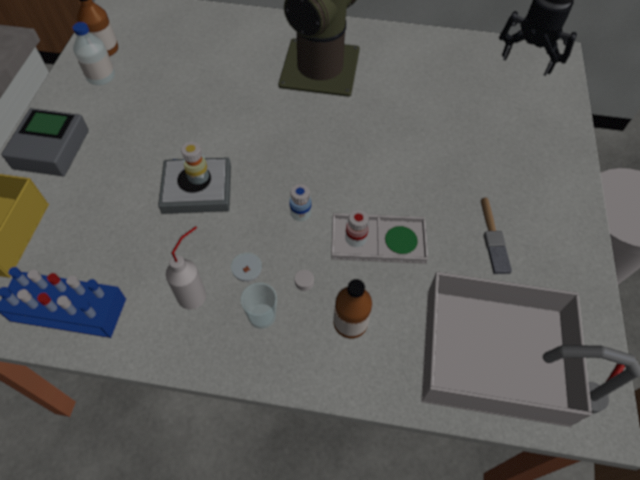

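View pics/top0.png

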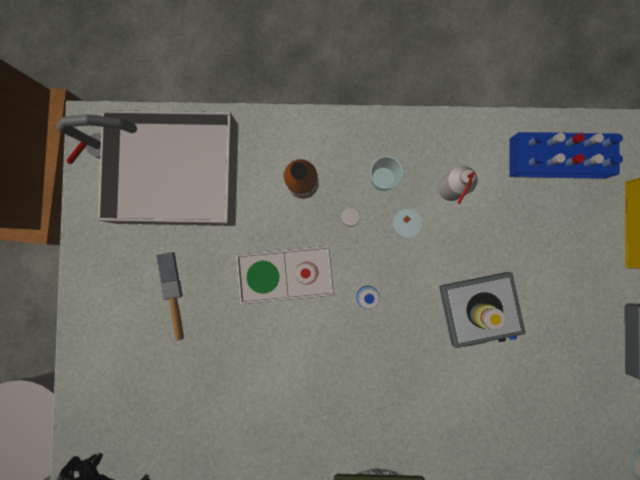

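The scene and top views show the shaker on the right (disc at top-view (485,310)) with the yellow jar off-centre on it at (493,319). The blue jar is at (368,297), the green pad at (263,277), and the red jar at (306,272).

```bash
cat > h.py <<'E'
from bench import manip, read_camera, camera_params
import cv2, numpy as np
from scipy.spatial.transform import Rotation as Ro
H={'yellow':((18,110,110),(36,255,255)),'blue':((105,120,60),(130,255,255)),'green':((45,100,30),(85,255,255)),'red':((0,150,90),(8,255,255)),'black':((0,0,0),(180,255,35)),'orange':((8,140,110),(17,255,255))}
def blobs(im,c,amin=15):
    m=cv2.inRange(cv2.cvtColor(im,cv2.COLOR_RGB2HSV),*H[c])
    n,l,st,ce=cv2.connectedComponentsWithStats(m)
    return [(ce[i].round(1).tolist(),st[i].tolist()) for i in range(1,n) if st[i][4]>=amin], m
def cam(name,s=None):
    p=camera_params(name);K=np.array(p['K'])
    if name=='wrist':
        T=np.eye(4);T[:3,:3]=Ro.from_quat(s['tool_rot']).as_matrix();T[:3,3]=s['eef_pos']
        M=np.linalg.inv(T@np.array(p['hand_eye']));return K,M[:3,:3],M[:3,3]
    return K,np.array(p['R']),np.array(p['t'])
def ray(C,uv):
    K,R,t=C;d=R.T@np.linalg.solve(K,[uv[0],uv[1],1]);return -R.T@t,d/np.linalg.norm(d)
def plane(C,uv,z):
    o,d=ray(C,uv);return o+d*(z-o[2])/d[2]
def tri(rs):
    A=sum(np.eye(3)-np.outer(d,d) for o,d in rs);b=sum((np.eye(3)-np.outer(d,d))@o for o,d in rs)
    X=np.linalg.solve(A,b);return X.round(4),[round(float(np.linalg.norm(np.cross(X-o,d))),4) for o,d in rs]
def proj(C,X):
    K,R,t=C;v=K@(R@np.array(X)+t);return (v[:2]/v[2]).round(1)
E
python3 - <<'E'
from h import *
for n in ("scene","top"):
    im=cv2.imread(f"pics/{n}0.png")[:,:,::-1].copy()
    for c in ('yellow','blue','green','red','black'):
        b,_=blobs(im,c)
        print(n,c,[(x,s) for x,s in b if (120<x[0]<450 and 130<x[1]<300 if n=='scene' else 220<x[0]<540 and 230<x[1]<360)])
E
```

```text
scene yellow [([190.2, 148.0], [186, 145, 9, 7, 44]), ([202.8, 169.9], [199, 166, 8, 8, 28])]
scene blue [([299.6, 190.6], [296, 188, 8, 6, 36]), ([300.3, 209.9], [291, 205, 19, 9, 53])]
scene green [([400.8, 239.6], [386, 227, 31, 26, 635])]
scene red [([358.1, 216.8], [355, 214, 7, 6, 35]), ([181.3, 240.0], [172, 228, 23, 27, 50])]
scene black [([189.7, 183.2], [178, 171, 32, 21, 298]), ([355.0, 288.5], [346, 280, 18, 18, 243])]
top yellow [([476.6, 314.2], [474, 306, 10, 21, 56]), ([495.0, 319.1], [490, 314, 11, 11, 97])]
top blue [([368.9, 298.2], [365, 294, 9, 9, 66]), ([512.6, 337.3], [510, 336, 6, 4, 18])]
top green [([262.4, 276.7], [247, 261, 32, 32, 787])]
top red [([305.2, 273.1], [301, 269, 9, 9, 64])]
top black [([483.9, 300.9], [468, 294, 34, 24, 295])]
```

```bash
python3 - <<'E'
from h import *
S,T=cam('scene'),cam('top')
for n,a,b in (('capA',(190.2,148),(495,319.1)),('capB',(299.6,190.6),(368.9,298.2)),('capC',(358.1,216.8),(305.2,273.1)),('pad',(400.8,239.6),(262.4,276.7))):
    print(n,*tri([ray(S,a),ray(T,b)]))
# shaker top corners & tray corners in top view
for n,uv,z in (('disc',(485,308),.045),('amber',(300,170),.17),('beaker',(387,172),.085),('wash',(461,180),.2),('dish',(407,223),.015)):print(n,plane(T,uv,z).round(3))
E
```

```text
capA [ 0.4738 -0.214   0.144 ] [0.0004, 0.0004]
capB [0.5063 0.034  0.0879] [0.0004, 0.0004]
capC [0.5567 0.1699 0.0916] [0.0004, 0.0004]
pad [0.5449 0.2724 0.0082] [0.0004, 0.0004]
disc [ 0.487 -0.224  0.045]
amber [0.762 0.18  0.17 ]
beaker [ 0.777 -0.001  0.085]
wash [ 0.742 -0.13   0.2  ]
dish [ 0.674 -0.055  0.015]
```

>>> drive_tool(series=[[-0.867, -0.9, 0, 0, 0, 0.374, 1], [-0.867, -0.9, 0, 0, 0, 0.374, 1], [-0.867, -0.9, 0, 0, 0, 0.374, 1], [-0.867, -0.9, 0, 0, 0, 0.374, 0], [-0.867, -0.9, 0, 0, 0, 0.374, 0], [-0.867, -0.9, 0, 0, 0, 0.374, 0], [-0.867, -0.9, 0, 0, 0, 0.374, 0], [-0.867, -0.9, 0, 0, 0, 0.374, 0], [-0.867, -0.9, 0, 0, 0, 0.374, 0], [-0.867, -0.9, 0, 0, 0, 0.374, 0], [-0.867, -0.9, 0, 0, 0, 0.374, 0]], squeeze=40)

```text
t: 1.2
eef_pos: [0.3378, 0.136, 0.2312]
tool_rot: [0.706, 0.708, -0.0, -0.0]
contact_force: [-0.9, 0.1, -0.1]
gripper_width: 0.0001
finger_force: 0.0
```

>>> drive_tool(series=[[-1, 0.453, 0, 0, 0, 0, 0], [-1, 0.453, 0, 0, 0, 0, 0], [-1, 0.453, 0, 0, 0, 0, 0], [-1, 0.453, 0, 0, 0, 0, 0], [-1, 0.453, 0, 0, 0, 0, 0], [-1, 0.453, 0, 0, 0, 0, 0], [-1, 0.453, 0, 0, 0, 0, 0], [-1, 0.453, 0, 0, 0, 0, 0], [-1, 0.453, 0, 0, 0, 0, 0]])

```text
t: 2.1
eef_pos: [0.4746, -0.1634, 0.2307]
tool_rot: [0.706, 0.708, -0.0, -0.001]
contact_force: [0.1, 1.1, -0.9]
gripper_width: 0.0001
finger_force: 0.0
```

```bash
cat > w.py <<'E'
from h import *
import sys
def shot(name,cs):
    s=manip.get_state();im=read_camera('wrist');cv2.imwrite(f'pics/{name}.png',im[:,:,::-1])
    print('eef',s['eef_pos'].round(4),'rot',s['tool_rot'].round(4),'t',s['t'])
    for c in cs:
        print(c,[b for b in blobs(im,c,40)[0]])
    return s,im,cam('wrist',s)
E
python3 - <<'E'
from w import *
s,im,C=shot('w1',['yellow','black','orange'])
print(proj(C,[.4738,-.214,.144]))
E
```

```text
eef [ 0.4746 -0.1634  0.2307] rot [ 7.062e-01  7.080e-01 -1.000e-04 -9.000e-04] t 2.1
yellow [([316.8, 265.8], [284, 258, 62, 31, 352])]
black [([342.9, 273.0], [281, 240, 88, 79, 1989]), ([318.0, 422.7], [0, 295, 640, 185, 58043]), ([255.5, 316.7], [252, 309, 9, 16, 90]), ([289.4, 313.3], [280, 308, 18, 11, 172])]
orange [([315.5, 282.6], [295, 278, 43, 15, 201])]
[317.4 324.4]
```

View pics/w1.png

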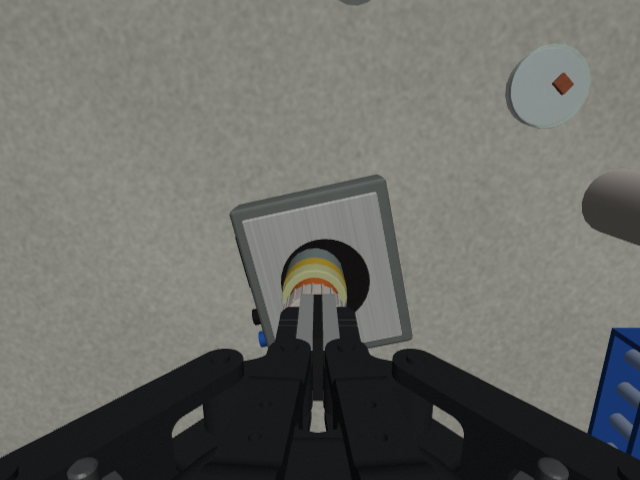

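The wrist view shows the fingers hiding the yellow cap (around pixel (317,300)); the disc is at about (340,275). I'll shift the tool to -y so the jar comes clear.

>>> drive_tool(series=[[-0.3, 0, 0, 0, 0, 0, 0], [-0.4, 0, 0, 0, 0, 0, 0], [-0.4, 0, 0, 0, 0, 0, 0], [-0.4, 0, 0, 0, 0, 0, 0]])

```text
t: 2.55
eef_pos: [0.4747, -0.285, 0.2312]
tool_rot: [0.707, 0.707, -0.0, 0.0]
contact_force: [-0.3, 0.8, 0.3]
gripper_width: -0.0002
finger_force: 0.0
```

```bash
python3 - <<'E'
from w import *
s,im,C=shot('w2',['yellow','black','orange'])
print(proj(C,[.4738,-.214,.144]))
b=[x for x in blobs(im,'yellow',40)[0]]
for x,_ in b:
    print(x,plane(C,x,.141).round(4), tri([ray(C,x),ray(cam('scene'),(190.2,148)),ray(cam('top'),(495,319.1))]))
E
```

```text
eef [ 0.4747 -0.285   0.2312] rot [ 7.069e-01  7.073e-01 -1.000e-04  1.000e-04] t 2.55
yellow [([312.6, 131.6], [294, 112, 38, 40, 1190])]
black [([340.5, 151.9], [278, 91, 96, 100, 3197]), ([235.0, 124.5], [230, 105, 11, 40, 40]), ([250.3, 193.6], [246, 186, 10, 17, 119]), ([317.9, 422.8], [0, 295, 640, 185, 57944]), ([289.4, 313.3], [280, 308, 18, 11, 172]), ([345.0, 313.3], [337, 308, 18, 11, 171]), ([347.0, 322.5], [339, 321, 17, 4, 68])]
orange []
[317.5 127.6]
[312.6, 131.6] [ 0.471  -0.2162  0.141 ] (array([ 0.472 , -0.2155,  0.141 ]), [0.0012, 0.0008, 0.0015])
```

View pics/w2.png

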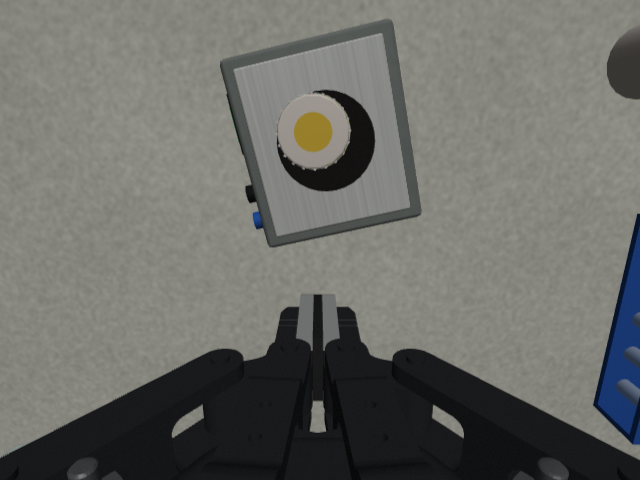

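Clear view: yellow dot at (312.6,131.6), giving jar A at (0.4715,-0.216) with its cap top at 0.141 m, as expected for vented. I'll go above it now.

>>> drive_tool(series=[[0.15, -0.01, 0, 0, 0, 0, 0], [0.23, -0.01, 0.1, 0, 0, 0, 0], [0.23, -0.01, 0.2, 0, 0, 0, 0], [0.23, -0.01, 0.27, 0, 0, 0, 0], [0.23, -0.01, 0.27, 0, 0, 0, 0], [0.23, -0.01, 0.28, 0, 0, 0, 0], [0.23, -0.01, 0.29, 0, 0, 0, 0], [0.23, -0.01, 0.3, 0, 0, 0, 0], [0.23, -0.01, 0.31, 0, 0, 0, 0], [0.23, -0.01, 0.32, 0, 0, 0, 0]])

```text
t: 3.6
eef_pos: [0.4722, -0.2158, 0.1358]
tool_rot: [0.707, 0.707, 0.001, 0.001]
contact_force: [1.1, 0.4, 2.8]
gripper_width: 0.0002
finger_force: 0.9
```

>>> drive_tool(series=[[0, 0, 0.006, 0, 0, 0, 0], [0, 0, 0.012, 0, 0, 0, 0], [0, 0, 0.018, 0, 0, 0, 0], [0, 0, 0.022, 0, 0, 0, 0], [0, 0, 0.025, 0, 0, 0, 0], [0, 0, 0.025, 0, 0, 0, 0]])

```text
t: 4.2
eef_pos: [0.4718, -0.2158, 0.129]
tool_rot: [0.707, 0.707, 0.0, 0.001]
contact_force: [-0.4, 0.4, 8.7]
gripper_width: -0.0003
finger_force: 4.4
```

Nearly at the stop, with force rising. I'll press a little harder.

>>> drive_tool(series=[[0, 0, 0.004, 0, 0, 0, 0], [0, 0, 0.008, 0, 0, 0, 0], [0, 0, 0.008, 0, 0, 0, 0], [0, 0, 0.008, 0, 0, 0, 0]])

```text
t: 4.6
eef_pos: [0.4721, -0.2159, 0.1289]
tool_rot: [0.707, 0.707, 0.001, 0.002]
contact_force: [-3.9, 2.7, 23.2]
gripper_width: -0.0004
finger_force: 11.6
```

>>> drive_tool(series=[[0, 0, -0.1, 0, 0, 0, 0], [0, 0, -0.2, 0, 0, 0, 0], [-0.1, 0, -0.34, 0, 0, 0, 1], [-0.23, 0, -0.34, 0, 0, 0, 1], [-0.23, 0, -0.34, 0, 0, 0, 1], [-0.23, 0, -0.34, 0, 0, 0, 1], [-0.23, 0, -0.34, 0, 0, 0, 1]])

```text
t: 5.3
eef_pos: [0.4704, -0.2835, 0.2263]
tool_rot: [0.707, 0.708, -0.0, -0.002]
contact_force: [-1.1, -0.0, 0.8]
gripper_width: 0.0723
finger_force: 0.0
```

```bash
python3 - <<'E'
from w import *
s,im,C=shot('w3',['yellow'])
ims=read_camera('scene');imt=read_camera('top');cv2.imwrite('pics/s3.png',ims[:,:,::-1])
ys=blobs(ims,'yellow',20)[0];yt=blobs(imt,'yellow',20)[0]
ys=[b for b in ys if 150<b[0][0]<230 and b[0][1]<200];yt=[b for b in yt if b[0][0]>480 and b[0][0]<520]
print(ys,yt)
w=blobs(im,'yellow',40)[0][0][0]
print(plane(C,w,.129).round(4),tri([ray(C,w),ray(cam('scene'),ys[0][0]),ray(cam('top'),yt[0][0])]))
# disc: fit ellipse on its right/lower rim
m=blobs(im,'black')[1];m[280:]=0
c=max(cv2.findContours(m,cv2.RETR_EXTERNAL,cv2.CHAIN_APPROX_NONE)[0],key=cv2.contourArea)
h=cv2.convexHull(c);print(cv2.boundingRect(c))
for z in (.045,):
    P=np.array([plane(C,p[0],z)[:2] for p in c]);
    A=np.c_[2*P,np.ones(len(P))]; keep=np.ones(len(P),bool)
    # keep contour points far from cap centre
    cc=plane(C,w,z)[:2]; keep=np.hypot(*(P-cc).T)>.034
    x=np.linalg.lstsq(A[keep],(P[keep]**2).sum(1),rcond=None)[0]
    r=np.sqrt(x[2]+x[0]**2+x[1]**2);print(keep.sum(),'disc',x[:2].round(4),'r',r.round(4),np.abs(np.hypot(*(P[keep]-x[:2]).T)-r).max().round(4))
E
```

```text
eef [ 0.4704 -0.2835  0.2263] rot [ 7.067e-01  7.075e-01 -3.000e-04 -1.600e-03] t 5.3
yellow [([320.6, 134.6], [302, 116, 38, 38, 1116]), ([514.5, 466.2], [493, 447, 50, 33, 1121])]
[([191.2, 151.5], [187, 149, 9, 6, 41]), ([202.6, 170.1], [199, 166, 8, 8, 28])] [([493.2, 318.4], [488, 313, 11, 11, 91])]
[ 0.4711 -0.2162  0.129 ] (array([ 0.4721, -0.2155,  0.1296]), [0.0012, 0.0009, 0.0016])
(283, 92, 98, 102)
189 disc [ 0.4803 -0.2241] r 0.0389 0.0005
```

Cap A's top now triangulates to 0.1296 m (0.129 is sealed) and the jar hasn't moved. Disc rim fit: centre about (0.480,-0.224), radius 39 mm. Next is grasping jar A.

>>> drive_tool(series=[[0.12, 0.003, 0, 0, 0, 0, 1], [0.225, 0.003, 0, 0, 0, 0, 1], [0.225, 0.003, 0.06, 0, 0, 0, 1], [0.225, 0.003, 0.16, 0, 0, 0, 1], [0.225, 0.003, 0.27, 0, 0, 0, 1], [0.225, 0.003, 0.38, 0, 0, 0, 1], [0.225, 0.003, 0.48, 0, 0, 0, 1], [0.225, 0.003, 0.53, 0, 0, 0, 1], [0.225, 0.003, 0.53, 0, 0, 0, 1]])

```text
t: 6.35
eef_pos: [0.4699, -0.2152, 0.0659]
tool_rot: [0.706, 0.708, -0.001, -0.003]
contact_force: [-1.0, 0.9, -0.6]
gripper_width: 0.0854
finger_force: 0.0
```

>>> drive_tool(series=[[0, 0.005, 0, 0, 0, 0, 0.7], [0, 0.005, 0, 0, 0, 0, 0.6], [0, 0.005, 0, 0, 0, 0, 0.3], [0, 0.005, 0, 0, 0, 0, 0.3], [0, 0.005, 0, 0, 0, 0, 0.3], [0, 0.005, 0, 0, 0, 0, 0.3], [0, 0.005, 0, 0, 0, 0, 0.3]], squeeze=50)

```text
t: 7.05
eef_pos: [0.4744, -0.2174, 0.07]
tool_rot: [0.707, 0.707, 0.0, 0.001]
contact_force: [-2.0, -0.0, 5.6]
gripper_width: 0.0486
finger_force: 52.5
```

>>> drive_tool(series=[[0, 0, -0.02, 0, 0, 0, 0.3], [0, 0, -0.07, 0, 0, 0, 0.3], [0, 0, -0.15, 0, 0, 0, 0.3], [0, 0, -0.25, 0, 0, 0, 0.3], [0, 0, -0.33, 0, 0, 0, 0.3], [0, 0, -0.38, 0, 0, 0, 0.3], [0, 0, -0.4, 0, 0, 0, 0.3], [0, 0, -0.4, 0, 0, 0, 0.3]])

```text
t: 7.85
eef_pos: [0.4741, -0.2171, 0.189]
tool_rot: [0.707, 0.707, 0.0, 0.001]
contact_force: [0.0, 0.1, -4.7]
gripper_width: 0.0486
finger_force: 52.7
```

```bash
python3 - <<'E'
from w import *
s,im,C=shot('w4',['yellow','black'])
print(s['contact_force'].round(1),s['gripper_width'],s['finger_force'])
cv2.imwrite('pics/w4.png',im[:,:,::-1])
ims=read_camera('scene');cv2.imwrite('pics/s4c.png',cv2.resize(ims[80:260,120:360,::-1],None,fx=3,fy=3))
# bench survey: top cam again for B and pad
t=read_camera('top')
for c in('blue','green','black'):
    print(c,[b for b in blobs(t,c)[0] if 220<b[0][0]<540 and 230<b[0][1]<360])
E
```

```text
eef [ 0.4741 -0.2171  0.189 ] rot [7.067e-01 7.075e-01 3.000e-04 6.000e-04] t 7.85
yellow [([319.7, 268.9], [248, 252, 139, 66, 1600]), ([317.6, 403.7], [274, 373, 88, 60, 4105])]
black [([329.1, 217.5], [275, 184, 104, 80, 4979]), ([245.3, 281.2], [241, 272, 11, 18, 125]), ([318.2, 423.7], [0, 298, 640, 182, 55921])]
[ 0.   0.1 -4.7] 0.048639870871341216 52.687504291534424
blue [([369.0, 298.2], [365, 294, 9, 9, 65])]
green [([262.3, 276.7], [247, 261, 32, 32, 789])]
black [([520.1, 326.5], [504, 290, 46, 77, 1397]), ([529.9, 292.3], [529, 290, 3, 6, 15]), ([481.3, 308.0], [468, 294, 33, 34, 682])]
```

View pics/s4c.png

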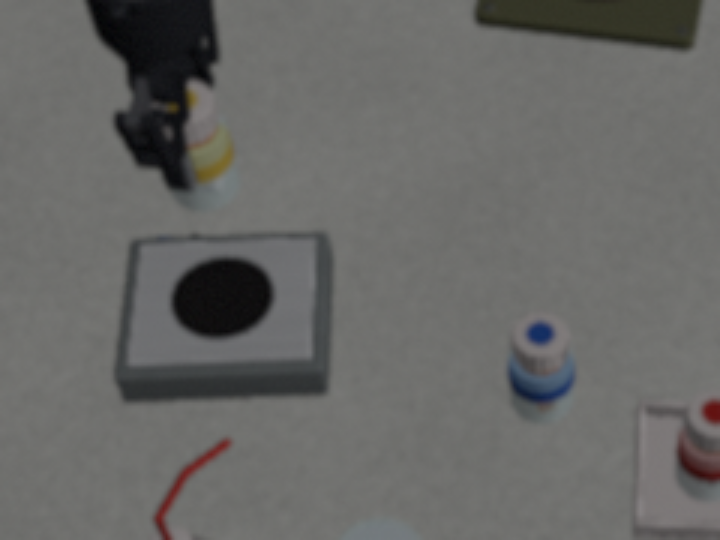

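Jar A hangs upright in the gripper and the disc is bare (crop centre (222,298), full frame (194,179)). I'm carrying it over towards the tray.

>>> drive_tool(series=[[0.06, 0.01, 0, 0, 0, 0, 0.3], [0.17, 0.03, 0, 0, 0, 0, 0.3], [0.3, 0.05, 0, 0, 0, 0, 0.3], [0.43, 0.08, 0, 0, 0, 0, 0.3], [0.56, 0.1, 0, 0, 0, 0, 0.3], [0.69, 0.12, 0, 0, 0, 0, 0.3], [0.82, 0.15, 0, 0, 0, 0, 0.3], [0.93, 0.18, 0, 0, 0, 0, 0.3], [0.98, 0.2, 0, 0, 0, 0, 0.3], [1, 0.2, 0, 0, 0, 0, 0.3], [1, 0.2, 0, 0, 0, 0, 0.3]])

```text
t: 9.1
eef_pos: [0.5328, 0.0829, 0.1876]
tool_rot: [0.706, 0.708, -0.001, -0.0]
contact_force: [-0.4, -0.7, -3.1]
gripper_width: 0.0491
finger_force: 52.8
```

```bash
python3 - <<'E'
from w import *
s,im,C=shot('w5',['green','red'])
g=max(blobs(im,'green',200)[0],key=lambda b:b[1][4])
print('edges',g)
print(plane(C,g[0],.009).round(4),tri([ray(C,g[0]),ray(cam('scene'),(400.8,239.6)),ray(cam('top'),(262.4,276.7))]))
print(s['contact_force'].round(1),s['gripper_width'])
E
```

```text
eef [0.5328 0.0829 0.1876] rot [ 7.065e-01  7.077e-01 -1.000e-03 -4.000e-04] t 9.1
green [([333.2, 5.6], [299, 0, 69, 15, 722])]
red [([357.5, 99.7], [339, 81, 38, 39, 1144])]
edges ([333.2, 5.6], [299, 0, 69, 15, 722])
[0.5428 0.2393 0.009 ] (array([ 0.5417,  0.2644, -0.0076]), [0.0199, 0.0113, 0.0101])
[-0.4 -0.7 -3.1] 0.04905409579801236
```

>>> drive_tool(series=[[0.06, 0.01, 0, 0, 0, 0, 0.3], [0.16, 0.02, 0, 0, 0, 0, 0.3], [0.25, 0.03, 0, 0, 0, 0, 0.3], [0.29, 0.04, 0, 0, 0, 0, 0.3], [0.3, 0.04, 0, 0, 0, 0, 0.3], [0.3, 0.04, 0, 0, 0, 0, 0.3]])

```text
t: 9.75
eef_pos: [0.5451, 0.1719, 0.1882]
tool_rot: [0.707, 0.707, -0.001, 0.0]
contact_force: [-0.4, -0.4, -4.9]
gripper_width: 0.0491
finger_force: 52.8
```

```bash
python3 - <<'E'
from w import *
s,im,C=shot('w6',['green'])
g=max(blobs(im,'green',200)[0],key=lambda b:b[1][4])
X,e=tri([ray(C,g[0]),ray(cam('scene'),(400.8,239.6)),ray(cam('top'),(262.4,276.7))])
print(plane(C,g[0],.009).round(4),X,e); print('tool move',((X-s['eef_pos'])[[1,0]]/.3).round(3),(s['eef_pos'][2]-.034)/.3)
E
```

```text
eef [0.5451 0.1719 0.1882] rot [ 7.070e-01  7.072e-01 -7.000e-04  2.000e-04] t 9.75
green [([315.6, 87.9], [267, 36, 98, 104, 7903])]
[0.5428 0.2727 0.009 ] [0.5438 0.2727 0.0065] [0.001, 0.0003, 0.0012]
tool move [ 0.336 -0.004] 0.5140607645200836
```

>>> drive_tool(series=[[0.08, 0, 0, 0, 0, 0, 0.3], [0.2, 0, 0, 0, 0, 0, 0.3], [0.3, -0.003, 0, 0, 0, 0, 0.3], [0.335, -0.003, 0, 0, 0, 0, 0.3], [0.335, -0.003, 0.04, 0, 0, 0, 0.3], [0.335, -0.003, 0.12, 0, 0, 0, 0.3], [0.335, -0.003, 0.22, 0, 0, 0, 0.3], [0.335, -0.003, 0.32, 0, 0, 0, 0.3], [0.335, -0.003, 0.41, 0, 0, 0, 0.3], [0.335, -0.003, 0.46, 0, 0, 0, 0.3], [0.335, -0.003, 0.47, 0, 0, 0, 0.3], [0.335, -0.003, 0.47, 0, 0, 0, 0.3]])

```text
t: 11.0
eef_pos: [0.5439, 0.2717, 0.0466]
tool_rot: [0.707, 0.707, -0.001, -0.0]
contact_force: [-0.4, -0.2, -4.3]
gripper_width: 0.0489
finger_force: 52.8
```

>>> drive_tool(series=[[0, 0, 0.01, 0, 0, 0, 0.3], [0, 0, 0.018, 0, 0, 0, 0.3], [0, 0, 0.024, 0, 0, 0, 0.3], [0, 0, 0.03, 0, 0, 0, 0.3], [0, 0, 0.03, 0, 0, 0, 0.3]])

```text
t: 11.5
eef_pos: [0.5443, 0.2736, 0.0384]
tool_rot: [0.707, 0.708, -0.0, 0.0]
contact_force: [0.4, 0.2, -4.3]
gripper_width: 0.0488
finger_force: 52.8
```

>>> drive_tool(series=[[0, 0, 0.005, 0, 0, 0, 0.3], [0, 0, 0.01, 0, 0, 0, 0.3], [0, 0, 0.015, 0, 0, 0, 0.3], [0, 0, 0.015, 0, 0, 0, 0.3]])

```text
t: 11.9
eef_pos: [0.5445, 0.2737, 0.034]
tool_rot: [0.707, 0.707, 0.0, -0.0]
contact_force: [-0.6, 0.1, -3.1]
gripper_width: 0.0489
finger_force: 53.0
```

Only about 1 N of the weight is off so far; I'll lower it further in small steps.

>>> drive_tool(series=[[0, 0, 0.003, 0, 0, 0, 0.3], [0, 0, 0.005, 0, 0, 0, 0.3], [0, 0, 0.005, 0, 0, 0, 0.3]])

```text
t: 12.2
eef_pos: [0.5444, 0.2737, 0.034]
tool_rot: [0.707, 0.708, 0.0, 0.0]
contact_force: [-3.5, -1.5, 6.7]
gripper_width: 0.0488
finger_force: 53.8
```

Standing on the pad. Release and rise.

>>> drive_tool(series=[[0, 0, 0, 0, 0, 0, 0.65], [0, 0, 0, 0, 0, 0, 0.85], [0, 0, 0, 0, 0, 0, 0.85], [0, 0, 0, 0, 0, 0, 0.85], [0, 0, -0.06, 0, 0, 0, 0.85], [0, 0, -0.2, 0, 0, 0, 0.85], [0, 0, -0.36, 0, 0, 0, 0.85], [0, 0, -0.52, 0, 0, 0, 0.85], [-0.1, 0, -0.6, 0, 0, 0, 0.85], [-0.25, 0, -0.6, 0, 0, 0, 0.85], [-0.25, 0, -0.6, 0, 0, 0, 0.85]])

```text
t: 13.3
eef_pos: [0.5448, 0.1947, 0.2139]
tool_rot: [0.708, 0.706, 0.0, 0.001]
contact_force: [-0.2, 0.2, -0.6]
gripper_width: 0.0728
finger_force: 0.0
```

```bash
python3 - <<'E'
from w import *
s,im,C=shot('w7',['yellow','red'])
ims=read_camera('scene');imt=read_camera('top')
ys=[b for b in blobs(ims,'yellow')[0] if 370<b[0][0]<440 and 180<b[0][1]<260];yt=[b for b in blobs(imt,'yellow')[0] if b[0][0]<330 and b[0][1]>240]
print(ys,yt)
w=blobs(im,'yellow',100)[0][0][0]
print(plane(C,w,.093).round(4))
if ys: print(tri([ray(C,w),ray(cam('scene'),ys[0][0])]))
E
```

```text
eef [0.5448 0.1947 0.2139] rot [7.083e-01 7.059e-01 1.000e-04 1.200e-03] t 13.3
yellow [([316.1, 112.7], [299, 95, 35, 36, 975])]
red [([331.0, 222.7], [305, 218, 52, 17, 147]), ([332.1, 266.9], [318, 254, 30, 27, 646])]
[([408.2, 218.4], [404, 215, 9, 8, 52])] []
[0.5437 0.2749 0.093 ]
(array([0.5437, 0.2755, 0.093 ]), [0.0006, 0.0006])
```

View pics/w7.png

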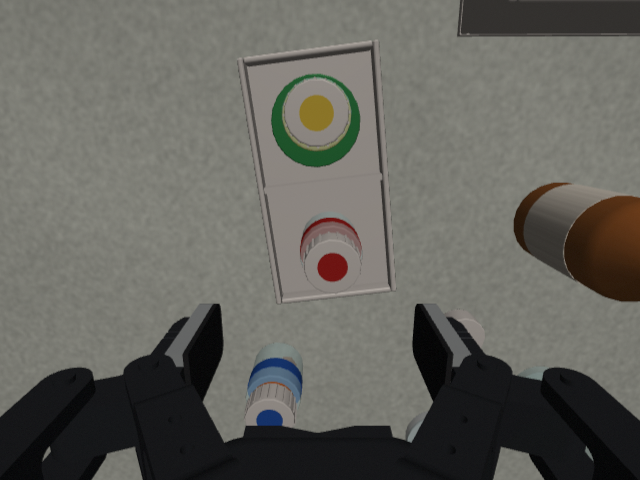

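Jar A stands on the green pad at (0.544,0.275) with its top at 0.093 m, which is sealed. Next, the blue jar.

>>> drive_tool(series=[[-0.78, -0.13, 0, 0, 0, 0, 1], [-0.78, -0.13, 0, 0, 0, 0, 1], [-0.78, -0.13, 0, 0, 0, 0, 1], [-0.78, -0.13, 0, 0, 0, 0, 1], [-0.78, -0.13, 0, 0, 0, 0, 1], [-0.78, -0.13, 0, 0, 0, 0, 1], [-0.78, -0.13, 0, 0, 0, 0, 1]])

```text
t: 14.15
eef_pos: [0.5059, -0.0351, 0.2119]
tool_rot: [0.707, 0.707, 0.0, -0.001]
contact_force: [0.1, 0.3, -0.4]
gripper_width: 0.0856
finger_force: 0.0
```

```bash
python3 - <<'E'
from w import *
s,im,C=shot('w8',['blue'])
w=[b for b in blobs(im,'blue',300)[0] if 250<b[0][0]<390 and b[0][1]<300][0][0]
X,e=tri([ray(C,w),ray(cam('scene'),(299.6,190.6)),ray(cam('top'),(368.9,298.2))])
print(plane(C,w,.084).round(4),X,e);print('move',((X-s['eef_pos'])[[1,0]]/.3).round(3),(s['eef_pos'][2]-.022)/.3)
E
```

```text
eef [ 0.5059 -0.0351  0.2119] rot [ 7.070e-01  7.072e-01  1.000e-04 -5.000e-04] t 14.15
blue [([315.1, 133.3], [299, 117, 33, 34, 854])]
[0.5035 0.0328 0.084 ] [0.5047 0.0334 0.0853] [0.0014, 0.0007, 0.0015]
move [ 0.228 -0.004] 0.633061430793067
```

>>> drive_tool(series=[[0.12, -0.005, 0, 0, 0, 0, 1], [0.228, -0.005, 0, 0, 0, 0, 1], [0.228, -0.005, 0.06, 0, 0, 0, 1], [0.228, -0.005, 0.17, 0, 0, 0, 1], [0.228, -0.005, 0.3, 0, 0, 0, 1], [0.228, -0.005, 0.43, 0, 0, 0, 1], [0.228, -0.005, 0.54, 0, 0, 0, 1], [0.228, -0.005, 0.6, 0, 0, 0, 1], [0.228, -0.005, 0.625, 0, 0, 0, 1], [0.228, -0.005, 0.625, 0, 0, 0, 1]])

```text
t: 15.2
eef_pos: [0.5036, 0.0343, 0.0239]
tool_rot: [0.706, 0.708, -0.001, -0.001]
contact_force: [-0.4, -0.1, 0.5]
gripper_width: 0.0853
finger_force: 0.0
```

>>> drive_tool(series=[[0, 0, 0, 0, 0, 0, 0.7], [0, 0, 0, 0, 0, 0, 0.6], [0, 0, 0, 0, 0, 0, 0.3], [0, 0, 0, 0, 0, 0, 0.3], [0, 0, 0, 0, 0, 0, 0.3], [0, 0, 0, 0, 0, 0, 0.3], [0, 0, 0, 0, 0, 0, 0.3]], squeeze=50)

```text
t: 15.9
eef_pos: [0.5052, 0.0332, 0.0264]
tool_rot: [0.707, 0.707, 0.001, 0.001]
contact_force: [-0.2, 0.8, 5.9]
gripper_width: 0.0492
finger_force: 51.3
```

>>> drive_tool(series=[[0, 0, -0.02, 0, 0, 0, 0.3], [0, 0, -0.07, 0, 0, 0, 0.3], [0, 0, -0.16, 0, 0, 0, 0.3], [0, 0, -0.27, 0, 0, 0, 0.3], [0, 0, -0.37, 0, 0, 0, 0.3], [0, 0, -0.43, 0, 0, 0, 0.3], [-0.05, -0.01, -0.45, 0, 0, 0, 0.3], [-0.15, -0.02, -0.45, 0, 0, 0, 0.3], [-0.27, -0.03, -0.45, 0, 0, 0, 0.3], [-0.38, -0.05, -0.45, 0, 0, 0, 0.3], [-0.43, -0.07, -0.45, 0, 0, 0, 0.3], [-0.45, -0.07, -0.45, 0, 0, 0, 0.3]])

```text
t: 17.1
eef_pos: [0.4808, -0.1041, 0.1588]
tool_rot: [0.708, 0.706, -0.001, -0.001]
contact_force: [0.3, 0.5, -4.4]
gripper_width: 0.0485
finger_force: 52.9
```

```bash
python3 - <<'E'
from w import *
s,_,_=shot('w9',[])
print(s['contact_force'].round(1))
ims=read_camera('scene');imt=read_camera('top')
a=[b for b in blobs(ims,'black',100)[0] if 170<b[0][0]<220 and 150<b[0][1]<210]
b=[b for b in blobs(imt,'black',100)[0] if 460<b[0][0]<510 and 280<b[0][1]<340]
print(a,b,tri([ray(cam('scene'),a[0][0]),ray(cam('top'),b[0][0])]),plane(cam('scene'),a[0][0],.045),plane(cam('top'),b[0][0],.045))
E
```

```text
eef [ 0.4808 -0.1041  0.1588] rot [ 0.7079  0.7063 -0.0013 -0.0012] t 17.1
[ 0.3  0.5 -4.4]
[([193.6, 178.7], [178, 167, 32, 25, 625])] [([486.0, 298.4], [471, 294, 29, 11, 191])] (array([ 0.5104, -0.2107,  0.0838]), [0.0036, 0.0036]) [ 0.48208097 -0.22256431  0.045     ] [ 0.50845022 -0.22619784  0.045     ]
```

Disc centre: wrist fit (0.4803,-0.2241) and scene ray at z=0.045 (0.4821,-0.2226) agree within 2 mm. The top-view blob is occluded at the moment. I'll use (0.481,-0.2235), at a height of 0.0456 m taken from jar A's measured sealed top.

>>> drive_tool(series=[[-0.06, 0, 0, 0, 0, 0, 0.3], [-0.17, 0, 0, 0, 0, 0, 0.3], [-0.28, 0, 0, 0, 0, 0, 0.3], [-0.36, 0, 0, 0, 0, 0, 0.3], [-0.398, 0, 0, 0, 0, 0, 0.3], [-0.398, 0, 0.04, 0, 0, 0, 0.3], [-0.398, 0, 0.11, 0, 0, 0, 0.3], [-0.398, 0, 0.18, 0, 0, 0, 0.3], [-0.398, 0, 0.23, 0, 0, 0, 0.3], [-0.398, 0, 0.25, 0, 0, 0, 0.3], [-0.398, 0, 0.26, 0, 0, 0, 0.3], [-0.398, 0, 0.26, 0, 0, 0, 0.3]])

```text
t: 18.45
eef_pos: [0.4835, -0.2207, 0.0817]
tool_rot: [0.706, 0.708, 0.0, -0.0]
contact_force: [-0.4, 0.5, -4.0]
gripper_width: 0.0486
finger_force: 52.8
```

>>> drive_tool(series=[[-0.006, -0.005, 0.0, 0, 0, 0, 0.3], [-0.006, -0.005, 0.008, 0, 0, 0, 0.3], [-0.006, -0.005, 0.016, 0, 0, 0, 0.3], [-0.006, -0.005, 0.023, 0, 0, 0, 0.3], [-0.006, -0.005, 0.028, 0, 0, 0, 0.3], [-0.006, -0.005, 0.028, 0, 0, 0, 0.3]])

```text
t: 19.05
eef_pos: [0.4817, -0.2232, 0.0732]
tool_rot: [0.707, 0.707, -0.0, -0.0]
contact_force: [-0.6, -0.0, -3.6]
gripper_width: 0.0489
finger_force: 52.8
```

>>> drive_tool(series=[[0, 0, 0.004, 0, 0, 0, 0.3], [0, 0, 0.007, 0, 0, 0, 0.3], [0, 0, 0.007, 0, 0, 0, 0.3]])

```text
t: 19.35
eef_pos: [0.482, -0.2233, 0.0714]
tool_rot: [0.707, 0.707, 0.0, 0.0]
contact_force: [-0.0, -0.1, -4.5]
gripper_width: 0.0492
finger_force: 53.2
```

>>> drive_tool(series=[[0, 0, 0.003, 0, 0, 0, 0.3], [0, 0, 0.006, 0, 0, 0, 0.3], [0, 0, 0.006, 0, 0, 0, 0.3]])

```text
t: 19.65
eef_pos: [0.482, -0.2233, 0.0713]
tool_rot: [0.707, 0.707, 0.0, 0.0]
contact_force: [-3.5, 2.3, 9.9]
gripper_width: 0.0487
finger_force: 54.3
```

Jar B is standing on the disc. Release, rise, back off in y and check.

>>> drive_tool(series=[[0, 0, -0.003, 0, 0, 0, 0.6], [0, 0, -0.003, 0, 0, 0, 0.8], [0, 0, -0.003, 0, 0, 0, 0.85], [0, 0, -0.003, 0, 0, 0, 0.85], [0, 0, -0.06, 0, 0, 0, 0.85], [0, 0, -0.2, 0, 0, 0, 0.85], [0, 0, -0.36, 0, 0, 0, 0.85], [0, 0, -0.5, 0, 0, 0, 0.85], [-0.1, 0, -0.53, 0, 0, 0, 0.85], [-0.25, 0, -0.53, 0, 0, 0, 0.85], [-0.25, 0, -0.53, 0, 0, 0, 0.85], [-0.25, 0, -0.53, 0, 0, 0, 0.85]])

```text
t: 20.85
eef_pos: [0.4817, -0.2989, 0.2281]
tool_rot: [0.707, 0.707, 0.0, -0.001]
contact_force: [-0.7, 0.6, 0.2]
gripper_width: 0.0725
finger_force: 0.0
```

```bash
python3 - <<'E'
from w import *
s,im,C=shot('w10',['blue'])
ims=read_camera('scene')
bs=[b for b in blobs(ims,'blue')[0] if 150<b[0][0]<230 and 120<b[0][1]<200]
w=[b for b in blobs(im,'blue',300)[0] if 250<b[0][0]<390 and b[0][1]<300][0][0]
print(bs);X,e=tri([ray(C,w),ray(cam('scene'),bs[0][0])])
print('capB',X,e,plane(C,w,.129).round(4));print('move',((X-s['eef_pos'])[[1,0]]/.3).round(3))
m=blobs(im,'black')[1];m[280:]=0
c=max(cv2.findContours(m,cv2.RETR_EXTERNAL,cv2.CHAIN_APPROX_NONE)[0],key=cv2.contourArea);c=np.vstack([c])
P=np.array([plane(C,p[0],.045)[:2] for p in c]);k=np.hypot(*(P-plane(C,w,.129)[:2]).T)>.035
A=np.c_[2*P,np.ones(len(P))];x=np.linalg.lstsq(A[k],(P[k]**2).sum(1),rcond=None)[0];r=np.sqrt(x[2]+x[0]**2+x[1]**2)
print('disc',x[:2].round(4),r.round(4),k.sum(),np.abs(np.hypot(*(P[k]-x[:2]).T)-r).max().round(4))
E
```

```text
eef [ 0.4817 -0.2989  0.2281] rot [ 7.074e-01  7.068e-01  1.000e-04 -5.000e-04] t 20.85
blue [([318.0, 120.7], [300, 102, 37, 38, 1104]), ([248.0, 205.0], [244, 198, 9, 15, 110]), ([624.3, 328.7], [599, 207, 41, 206, 3585])]
[([186.4, 154.5], [183, 152, 8, 6, 35]), ([193.0, 174.1], [181, 168, 22, 11, 77])]
capB [ 0.4811 -0.2235  0.1287] [0.0003, 0.0003] [ 0.4812 -0.2238  0.129 ]
move [ 0.251 -0.002]
disc [ 0.4803 -0.2241] 0.0389 286 0.0005
```

View pics/w10.png

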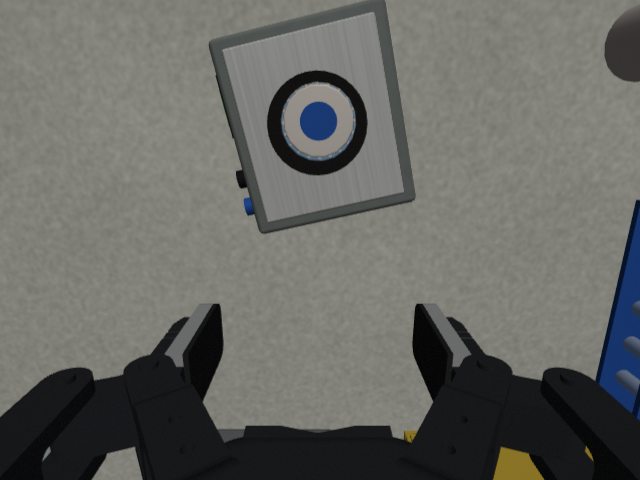

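Blue dot at (318,121), concentric with the disc to within 1 mm, and its sealed top is at 0.1287 m. Going down to the cap.

>>> drive_tool(series=[[0.12, -0.002, 0, 0, 0, 0, 0.85], [0.251, -0.002, 0, 0, 0, 0, 0.85], [0.251, -0.002, 0.06, 0, 0, 0, 0.85], [0.251, -0.002, 0.16, 0, 0, 0, 0.8], [0.251, -0.002, 0.27, 0, 0, 0, 0.8], [0.251, -0.002, 0.35, 0, 0, 0, 0.8], [0.251, -0.002, 0.4, 0, 0, 0, 0.8], [0.251, -0.002, 0.404, 0, 0, 0, 0.8], [0.251, -0.002, 0.404, 0, 0, 0, 0.8]], squeeze=30)

```text
t: 21.85
eef_pos: [0.4811, -0.222, 0.1074]
tool_rot: [0.706, 0.708, -0.0, -0.001]
contact_force: [0.1, -0.5, 0.1]
gripper_width: 0.0682
finger_force: 0.0
```

>>> drive_tool(series=[[0, 0, 0, 0, 0, 0, 0.65], [0, 0, 0, 0, 0, 0, 0.55], [0, 0, 0, 0, 0, 0, 0.3], [0, 0, 0, 0, 0, 0, 0.3], [0, 0, 0, 0, 0, 0, 0.3], [0, 0, 0, 0, 0, 0, 0.3], [0, 0, 0, 0, 0, 0, 0.3]], squeeze=30)

```text
t: 22.55
eef_pos: [0.4821, -0.2233, 0.1086]
tool_rot: [0.707, 0.707, 0.001, 0.001]
contact_force: [-0.9, 1.1, 4.8]
gripper_width: 0.0412
finger_force: 30.1
```

Width 41 mm confirms it is the cap that's gripped. Pulling slowly.

>>> drive_tool(series=[[0, 0, -0.004, 0, 0, 0, 0.3], [0, 0, -0.008, 0, 0, 0, 0.3], [0, 0, -0.012, 0, 0, 0, 0.3], [0, 0, -0.016, 0, 0, 0, 0.3], [0, 0, -0.02, 0, 0, 0, 0.3], [0, 0, -0.024, 0, 0, 0, 0.3], [0, 0, -0.028, 0, 0, 0, 0.3], [0, 0, -0.032, 0, 0, 0, 0.3], [0, 0, -0.034, 0, 0, 0, 0.3], [0, 0, -0.034, 0, 0, 0, 0.3]])

```text
t: 23.55
eef_pos: [0.4812, -0.2231, 0.1178]
tool_rot: [0.707, 0.707, -0.0, 0.0]
contact_force: [0.2, -0.8, -0.0]
gripper_width: 0.0406
finger_force: 30.7
```

>>> drive_tool(series=[[0, 0, -0.002, 0, 0, 0, 0.3], [0, 0, -0.004, 0, 0, 0, 0.3], [0, 0, -0.006, 0, 0, 0, 0.3], [0, 0, -0.007, 0, 0, 0, 0.3], [0, 0, -0.007, 0, 0, 0, 0.3]])

```text
t: 24.05
eef_pos: [0.4813, -0.223, 0.1197]
tool_rot: [0.707, 0.707, -0.0, -0.0]
contact_force: [-0.5, -0.8, -1.7]
gripper_width: 0.0407
finger_force: 30.6
```

>>> drive_tool(series=[[0, 0, -0.002, 0, 0, 0, 0.3], [0, 0, -0.003, 0, 0, 0, 0.3], [0, 0, -0.003, 0, 0, 0, 0.3]])

```text
t: 24.35
eef_pos: [0.4813, -0.223, 0.1206]
tool_rot: [0.707, 0.707, -0.0, -0.0]
contact_force: [1.3, -0.2, -2.1]
gripper_width: 0.041
finger_force: 30.6
```

>>> drive_tool(series=[[0, 0, -0.001, 0, 0, 0, 0.3], [0, 0, -0.002, 0, 0, 0, 0.3], [0, 0, -0.002, 0, 0, 0, 0.3]])

```text
t: 24.65
eef_pos: [0.4808, -0.2227, 0.1208]
tool_rot: [0.707, 0.708, -0.0, -0.001]
contact_force: [-0.7, -0.5, -5.1]
gripper_width: 0.0412
finger_force: 30.8
```

The force has reached the jar's weight, so the cap is at its upper stop. Relax slightly, release, back off and check.

>>> drive_tool(series=[[0, 0, 0.001, 0, 0, 0, 0.3], [0, 0, 0.001, 0, 0, 0, 0.55], [0, 0, 0.001, 0, 0, 0, 0.7], [0, 0, 0.001, 0, 0, 0, 0.8], [0, 0, 0.001, 0, 0, 0, 0.8], [0, 0, -0.06, 0, 0, 0, 0.8], [0, 0, -0.2, 0, 0, 0, 0.8], [0, 0, -0.34, 0, 0, 0, 0.8], [-0.1, 0, -0.4, 0, 0, 0, 0.8], [-0.25, 0, -0.4, 0, 0, 0, 0.8], [-0.25, 0, -0.4, 0, 0, 0, 0.8], [-0.25, 0, -0.4, 0, 0, 0, 0.8]])

```text
t: 25.85
eef_pos: [0.4812, -0.2986, 0.241]
tool_rot: [0.707, 0.707, 0.0, -0.0]
contact_force: [-0.3, 0.0, -0.1]
gripper_width: 0.0683
finger_force: 0.0
```

```bash
python3 - <<'E'
from w import *
s,im,C=shot('w11',['blue'])
ims=read_camera('scene');imt=read_camera('top')
cv2.imwrite('pics/s11c.png',cv2.resize(ims[100:280,150:450,::-1],None,fx=2.6,fy=2.6,interpolation=cv2.INTER_CUBIC))
bs=[b for b in blobs(ims,'blue')[0] if 150<b[0][0]<230 and 110<b[0][1]<200]
w=[b for b in blobs(im,'blue',300)[0] if 250<b[0][0]<390 and b[0][1]<300][0][0]
print('capB',bs,tri([ray(C,w),ray(cam('scene'),bs[0][0])]),plane(C,w,.141).round(4))
ys=[b for b in blobs(ims,'yellow')[0] if 370<b[0][0]<440 and 180<b[0][1]<260];yt=[b for b in blobs(imt,'yellow')[0] if b[0][0]<330 and b[0][1]>240]
print('capA',ys,yt,tri([ray(cam('scene'),ys[0][0]),ray(cam('top'),yt[0][0])]))
E
```

```text
eef [ 0.4812 -0.2986  0.241 ] rot [ 7.074e-01  7.068e-01  2.000e-04 -3.000e-04] t 25.85
blue [([316.8, 120.2], [299, 102, 37, 38, 1090]), ([250.9, 202.8], [247, 196, 9, 15, 104]), ([619.1, 313.7], [590, 205, 50, 205, 4608]), ([634.6, 398.5], [625, 358, 15, 68, 522])]
capB [([185.7, 150.5], [182, 148, 8, 6, 37]), ([193.2, 173.8], [181, 168, 23, 11, 77])] (array([ 0.4799, -0.223 ,  0.1407]), [0.0003, 0.0003]) [ 0.48   -0.2232  0.141 ]
capA [([408.2, 218.4], [404, 215, 9, 8, 52])] [([255.1, 277.4], [250, 273, 11, 10, 81])] (array([0.5456, 0.2754, 0.0955]), [0.0004, 0.0004])
```

View pics/s11c.png

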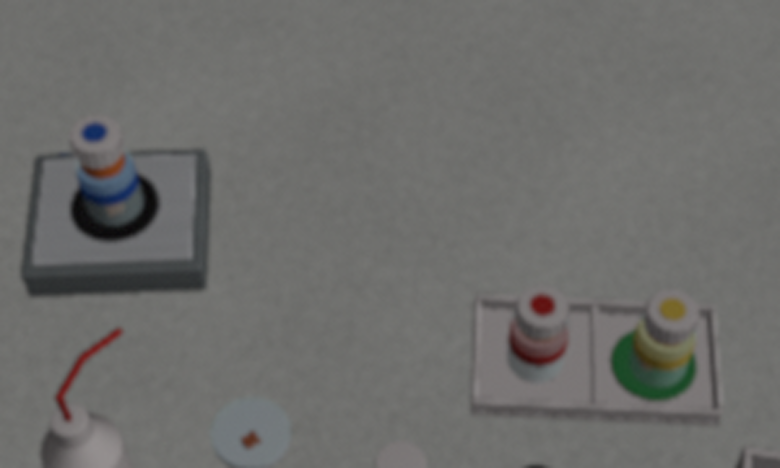

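Blue jar vented on the disc at crop (95,132): cap top 0.1407 m, 12.0 mm higher than before, with the orange neck showing. The yellow jar is sealed on the pad at (672,310). Handing in.

```bash
python3 -c "
from bench import manip
print(manip.hand_in())"
```

```text
the job is handed in; nothing more can be done
None
```

The job is done and handed in at about 26 s: the yellow-band jar is sealed and stands on the green pad, and the blue-band jar stands on the disc, within about 1 mm of its centre, with its cap fully up; hand-in returned no verdict.

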